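# Hardness check on a block of carving wax

## Task

Check the hardness of the square wax block: first set it down flat between the pins of the steel test plate and let it go. Then take the dial hardness gauge from its sloping rest and, holding it upright, press its plunger gently onto the middle of the ring scribed on the block until the needle stands in the dial's thick arc (a push of about 2.5 to 4.5 N, never as far as the plunger's stop). Keep holding it there: the program finishes with the gauge still in the gripper and the needle in the arc. Leave the other two wax blocks where they are.

Things in the scene. Friction and masses are not known exactly. Their poses are not given: they have to be found in the camera images.
- wax_square: The square block of carving wax, 41 x 41 mm and 23 mm high, 50 g, loose on the bench, the only one of three with a square outline and with a scribed ring. Origin at the centre of its underside, z up, x and y square to its sides.
- test_ring (a point): Centre of the dark ring, 16 mm across, scribed in the middle of the square block's top face, 23 mm above its underside.
- wax_long: A flat oblong wax block, 36 x 51 mm and 21 mm high, not to be used. Origin at the centre of its underside.
- wax_tall: A narrow oblong wax block, 31 x 56 mm and 27 mm high, not to be used. Origin at the centre of its underside.
- test_plate: Steel test plate, 104 x 104 mm, fixed; its top face is 14 mm above the bench. Eight upright pins, 6 mm thick, 11 mm tall, tapered, two along each side, bound a square place at its centre with 45 mm between opposite pins (2 mm to spare round the block). The pins of a side leave a 26 mm gap for a finger. Origin under its centre, z up, x and y square to the sides of the place.
- nest (a point): Centre of the place between the pins, on the plate's top face; the block's underside centre belongs here.
- gauge_rest: Dark steel rest, 120 x 78 mm base, fixed to the bench. The gauge leans in it, its back against a plate, its dial case on a fork and between two cheeks; it lifts out along its own axis or straight up. Origin under its base at bench height; the gauge leans towards the rest's +x axis.
- gauge: Dial hardness gauge, 150 g, 139 mm long; z runs along it from plunger to grip, origin at the tip of the fully extended plunger. 6 mm plunger, then 12 mm stem, round dial case 56 mm across and 22 mm thick at 34 to 90 mm up the axis, dial looking to -x, grip above. In the rest it leans 0.44 rad (25 degrees) from upright with its top away from the dial's side, tip 24 mm above the bench.
- gauge_grip (a point): Middle of the gauge's black grip, on its axis, 113 mm from the extended tip. The grip has flat sides, reaches from 89 to 135 mm up the axis, is 16 mm thick along the gauge's y (grasp it across y) and 22 mm wide along x.
- plunger_tip (a point): The end of the gauge's plunger; it moves with the plunger.
- plunger (a joint): How far the plunger is pushed into the gauge, m: 0 fully out, 0.012 at its stop. It starts to move at a push of 1 N and then takes 0.4 N per mm. The needle turns with it, clockwise, 270 degrees for 12 mm, and stands in the thick arc from 0.00375 to 0.00875 (2.5 to 4.5 N).
Not all that is in view belongs to the job. What is meant by the test_plate is not turquoise, and is the smaller of those in its own colour.

How it is judged (in metres and radians):
On the way, in this order (a step that is already met when the one before it is completed fails the run):
1. the square block lies flat between the pins of the test plate, let go (horizontal distance between wax_square and nest below 0.005 m and distance between wax_square and nest below 0.006 m and angle between wax_square's own z axis and vertical below 0.06 rad and contact force between wax_square and the fingers below 0.1 N), for 0.2 s.
2. the gauge has been lifted clear of its rest and is held upright by the fingers (contact force between gauge and the fingers above 1 N and contact force between gauge and gauge_rest below 0.05 N and distance of gauge from where it was at the start of the episode above 0.05 m and angle between gauge's own z axis and vertical below 0.15 rad), for 0.1 s.
At the end, for the whole second after the job is handed in: Block flat between the pins (centre within 5 mm, tilt < 0.06 rad), free of the fingers. Gauge at rest in the fingers, within 0.13 rad of upright, touching only block and gripper, tip within 6 mm of the ring's centre, plunger 3.25 to 9.25 mm in (tip force under 6.5 N) (all of step 1 and value of joint plunger between 0.00325 and 0.00925 m and contact force between gauge and wax_square between 1.5 and 6.5 N and horizontal distance between plunger_tip and test_ring below 0.006 m and angle between gauge's own z axis and vertical below 0.13 rad and contact force between gauge and the fingers above 1 N and contact force between gauge and test_plate below 0.2 N and linear speed of gauge below 0.02 m/s); the arm keeps its last pose, push and grip.
It fails at once if the plunger is driven to its stop (value of joint plunger above 0.0116 m).
It fails at once if one of the other wax blocks is pushed aside by more than 20 mm (distance of any of wax_long, wax_tall from where it was at the start of the episode above 0.02 m).
It also fails if it takes over 51 s, if anything falls off the work surface, if the arm or the gripper's body presses on something with over 40 N, if the wrist force passes 120 N, or if a joint passes its speed limit or range.

## Robot

A 6-joint arm with a two-finger parallel gripper is mounted at the origin on a cart in front of the work surface, level with it; the furniture and walls round the work are solid. World frame = base frame: x ahead of the robot, y to its left, z up, the work surface at z = 0. Lengths are in m, angles in degrees, forces in N, time in s.
With the tool pointing down it reaches from about 0.375 to 0.9 m from the base axis. Payload 3.1 kg.
Tool frame: the origin (TCP) lies on the centre line of the jaws, within the pads' length; the fingertips stand 8 mm ahead of it and the grasp point (between the pads) lies 11 mm behind it (bot.tip_extent is the distance from the TCP to the fingertips, in m); z points along the fingers, y is the line along which they close (so a half turn about z gives the same grasp; the last joint's range is limited). The gripper opens to 87 mm and grips with 3 to 60 N. Pads are 19 mm wide; open, the fingers measure 117 mm over their backs; the gripper's body (75 mm by 190 mm) begins 51 mm behind the grasp point.
Start: joints at [65.575, 30.224, 82.088, -0, 67.689, -10.227], TCP at [0.153, 0.606, 0.231] pointing down, gripper open.
Joint ranges: [-176.69, 176.69], [-43.24, 126.21], [12.49, 139.97], [-82, 262], [0, 151.66], [-163.58, 163.58]. Speed limits (degrees/s): [159.86, 159.86, 180, 180, 180, 180].

## Interface

Orientations are given as a 3x3 rotation matrix whose columns are the frame's x, y, z axes.
In Python, from rig import bot, vision, workorder gives the robot as it stands.
- The arm moves only by the shell command python3 -m handwheel 'ROWS'. ROWS is JSON, a list of rows, each an object with "delta_rot": the turn, a rotation vector about the tool's x, y, z in rad, a list of three; "xyz": the shift along the tool's x, y, z in mm, a list of three; "hand": the closure, from -1 (fully open) to 1 (shut). A call has exactly 5 rows; each row is the pose to reach, as a shift and turn from the pose commanded when the call began, along the tool's axes at that moment; what a row does not reach only later rows make up. A row lasts 1/8 s, in which the tool goes at most 62.5 mm and 10.7 degrees, less where a joint would pass 70% of its speed; a pose out of reach is approached as far as the arm can. A call with a gripper value outside its range is refused whole. The fingers move at their own pace and stop on an object; the grip force is fixed at half the most. Time passes only in rows, so rows that repeat a pose let the fingers close, or fill a call up. It gives the time, the measured TCP pose, the force, the opening and the grip force at its end, in the units of the state.
- bot.read_state(): the state, without advancing time (a new reading comes with each control period).
- vision.capture(name): name is "scene" or "top"; returns the picture (480x640x3 uint8, red, green, blue); there is no depth.
- vision.camera_model(name): a dict with "camera_matrix" (3x3 intrinsics, pixels), "camera_from_world" (4x4, takes a point from world to camera coordinates). Camera axes: x right, y up, looking along -z (the intrinsics and any distortion apply to the point x, -y, -z); pixel columns grow to the right and rows downward; lengths in m; the calibration is good to about 2 mm. A picture is of the moment at which its call begins. camera_model takes no time and is no camera call.
- workorder.hand_in(): hands the job in; it is judged then, once.
The state is a dict: "time_s": time; "joint_positions": joint angles; "qvel": joint speeds; "tau": joint torques, N m; "position": TCP position; "tcp_rot": TCP orientation; "force": force on the tool from outside, world axes, zero at the start; "moment": the same for the moment, N m; "opening": opening from 0.0 (shut) to 1.0 (fully open); "grasp_force": force on a finger pad.
Only numpy, scipy, OpenCV 4.12 (cv2) and the standard library are available. Lean on these libraries where they do the work, as an engineer would, in place of code of your own. Each camera call takes 0.05 s, during which the arm holds its last target. There are 200 camera calls.

## Working session

There is one attempt and no reset: what is moved stays moved. The work goes in short steps, Python scripts to look and compute and a shell command to move; the robot and the scene stay as the last step left them, time stands still between calls to the robot, and variables do not carry over. Pictures are saved under pics/ and viewed, at most 11 in all, crops included, and the job is handed in when it is done.

```bash
mkdir -p pics
cat > h.py <<'E'
import numpy as np, cv2
from rig import bot, vision, workorder
def cam(n):
    m=vision.camera_model(n); return np.array(m["camera_matrix"]),np.array(m["camera_from_world"]),m
def proj(n,P):
    K,T,_=cam(n); p=np.atleast_2d(P)@T[:3,:3].T+T[:3,3]; p=p*[1,-1,-1]; q=p@K.T; return q[:,:2]/q[:,2:]
def ray(n,uv,z):
    K,T,_=cam(n); uv=np.atleast_2d(uv).astype(float); d=np.c_[uv,np.ones(len(uv))]@np.linalg.inv(K).T*[1,-1,-1]
    R=T[:3,:3]; c=-R.T@T[:3,3]; d=d@R; s=(z-c[2])/d[:,2]; return c+d*s[:,None]
def snap(n,f,crop=None,scale=1):
    im=np.array(vision.capture(n))[:,:,::-1]
    if crop: x0,y0,x1,y1=crop; im=im[y0:y1,x0:x1]
    if scale!=1: im=cv2.resize(im,None,fx=scale,fy=scale,interpolation=cv2.INTER_CUBIC)
    cv2.imwrite("pics/"+f,im)
E
python3 - <<'E'
from h import *
np.set_printoptions(precision=4,suppress=True)
for n in("scene","top"):
    snap(n,n+"0.png"); print(cam(n)[2])
print(bot.read_state())
E
```

```text
{'camera_matrix': array([[479.014 ,   0.    , 317.6849],
       [  0.    , 479.014 , 238.4322],
       [  0.    ,   0.    ,   1.    ]]), 'camera_from_world': array([[-0.6516, -0.7584, -0.0171,  0.3194],
       [ 0.2815, -0.2627,  0.9229, -0.2206],
       [-0.7044,  0.5965,  0.3847, -0.7594],
       [ 0.    ,  0.    ,  0.    ,  1.    ]])}
{'camera_matrix': array([[479.5355,   0.    , 318.9516],
       [  0.    , 479.5355, 240.1447],
       [  0.    ,   0.    ,   1.    ]]), 'camera_from_world': array([[ 0.0211, -0.9992,  0.033 , -0.0094],
       [ 0.988 ,  0.0259,  0.1522, -0.4482],
       [-0.153 ,  0.0294,  0.9878, -1.1047],
       [ 0.    ,  0.    ,  0.    ,  1.    ]])}
{'time_s': 0.1, 'joint_positions': array([ 65.5728,  30.2742,  82.1491,  -0.0019,  67.6904, -10.2284]), 'qvel': array([ 0.0675, -0.0641, -0.3439, -0.0373,  0.0163, -0.0479]), 'tau': array([ -0.0006, -44.0988, -17.7149,   0.0635,   0.0534,  -0.    ]), 'position': array([0.153 , 0.6053, 0.2297]), 'tcp_rot': array([[-0.9695,  0.2453, -0.0008],
       [ 0.2453,  0.9695, -0.0018],
       [ 0.0003, -0.002 , -1.    ]]), 'force': array([ 0.5345,  0.1632, -0.9641]), 'moment': array([ 0.0612, -0.0272, -0.0262]), 'grasp_force': 0.0, 'opening': 0.997765118341305}
```

View pics/scene0.png

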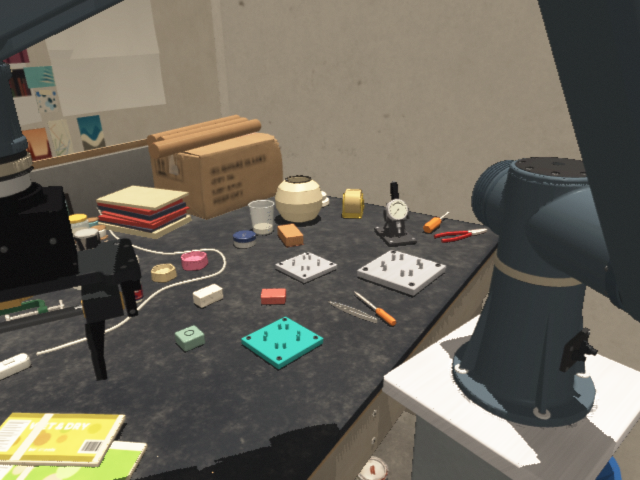

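View pics/top0.png

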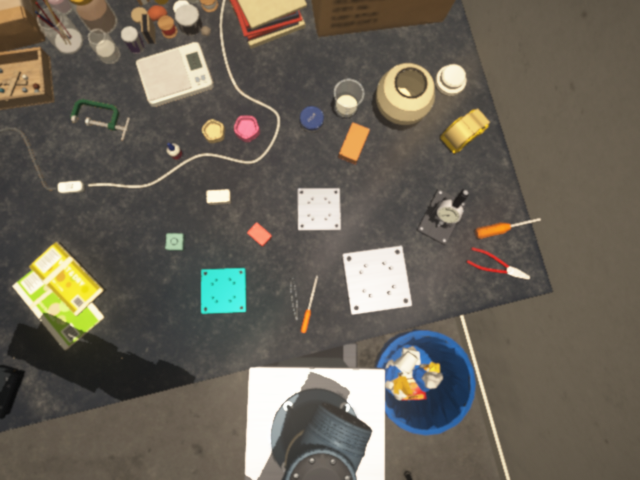

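The top view shows three wax blocks: white (218,197), red (259,234) and green (174,242). Only the green one has a square outline and a ring. There are three plates: turquoise (223,290), a large grey one (377,280) and a smaller grey one (319,209). The description (not turquoise, smaller of its colour) fits the one at (319,209). The gauge in its rest is at (447,212). I'll confirm this in a crop.

Run:
```python
from h import *
np.set_printoptions(precision=4,suppress=True)
im=np.array(vision.capture("top"))[:,:,::-1].copy()
cv2.imwrite("pics/top_raw.png",im)
sc=np.array(vision.capture("scene"))[:,:,::-1].copy(); cv2.imwrite("pics/scene_raw.png",sc)
a=cv2.resize(im[225:259,157:191],(340,340),interpolation=cv2.INTER_CUBIC)
b=cv2.resize(im[182:234,290:350],(392,340),interpolation=cv2.INTER_CUBIC)
cv2.imwrite("pics/c1.png",np.hstack([a,b]))
c=cv2.resize(im[180:250,410:480],(390,390),interpolation=cv2.INTER_CUBIC)
d=cv2.resize(sc[175:250,365:440],(390,390),interpolation=cv2.INTER_CUBIC)
cv2.imwrite("pics/c2.png",np.hstack([c,d]))
hsv=cv2.cvtColor(im,cv2.COLOR_BGR2HSV); print(hsv[242,166],hsv[209,319],hsv[215,305],hsv[225,150])
```

```text
[ 56  42 164] [ 18  13 241] [ 16  14 237] [20 11 68]
```

View pics/c1.png

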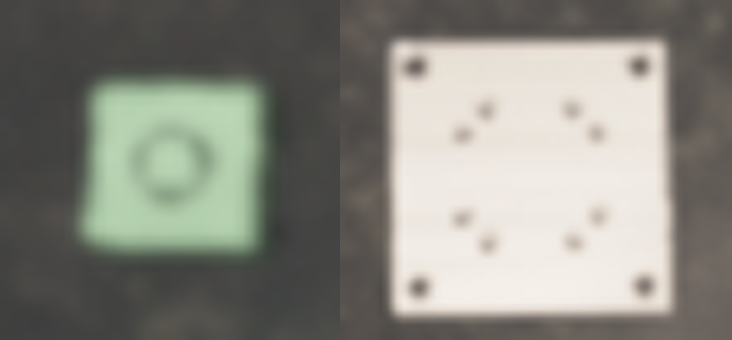

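View pics/c2.png

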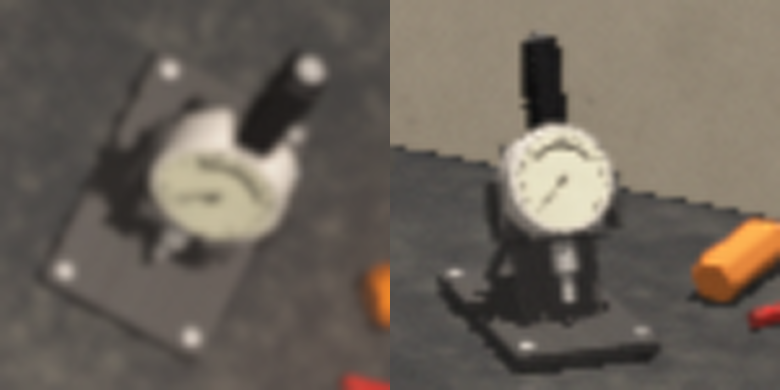

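The crop confirms both: the green square block has the ring (top px 173.7,241), and the smaller grey plate's eight pins are axis-parallel. The second crop shows the gauge leaning toward the upper right of the top view, with its dial facing the lower left. Now I'll fit the poses.

```bash
cat > fit.py <<'E'
from h import *
from scipy.optimize import least_squares, minimize
from scipy.spatial import ConvexHull
np.set_printoptions(precision=4,suppress=True)
im=cv2.imread("pics/top_raw.png"); 
def boxfit(mask,x0,hx,hy,h,n="top",S=8,off=(0,0,0,0)):
    u0,v0,u1,v1=off; m=cv2.resize(mask[v0:v1,u0:u1],None,fx=S,fy=S,interpolation=cv2.INTER_LINEAR)
    m=np.clip(m,0,1)
    def f(p):
        c,s=np.cos(p[2]),np.sin(p[2]); V=np.array([[p[0]+c*a-s*b,p[1]+s*a+c*b,z] for a in(-hx,hx) for b in(-hy,hy) for z in(0,h)])
        q=(proj(n,V)-[u0,v0]+.5)*S-.5; q=q[ConvexHull(q).vertices]
        r=np.zeros(m.shape,np.float32); cv2.fillPoly(r,[np.round(q*16).astype(np.int32)],1.,cv2.LINE_AA,4)
        return np.abs(r-m).sum()/m.sum()
    best=min((minimize(f,[x0[0],x0[1],y],method="Nelder-Mead",options=dict(initial_simplex=[[x0[0],x0[1],y],[x0[0]+.006,x0[1],y],[x0[0],x0[1]+.006,y],[x0[0],x0[1],y+.15]])) for y in(-.3,0,.3)),key=lambda r:r.fun)
    return best.x,best.fun
def gaugefit():
    t=lambda u,v:np.array([410+(u+.5)/5.5714-.5,180+(v+.5)/5.5714-.5]); s=lambda u,v:np.array([365+(u-390+.5)/5.2-.5,175+(v+.5)/5.2-.5])
    obs=[("top",t(311,68),(0,0,.139)),("top",t(211,197),(-.011,0,.062)),("scene",s(540,38),(0,0,.139)),("scene",s(563,180),(-.011,0,.062)),("scene",s(570,298),(0,0,.0))]
    def P(p,l):
        c,q=np.cos(p[2]),np.sin(p[2]); a=.4363; x,y,z=l
        X=x*np.cos(a)+z*np.sin(a); Z=z*np.cos(a)-x*np.sin(a)+.024
        return np.array([p[0]+c*X-q*y,p[1]+q*X+c*y,Z])
    f=lambda p:np.concatenate([proj(n,P(p,l))[0]-uv for n,uv,l in obs])
    r=least_squares(f,[*ray("top",[447,212],.05)[0][:2],-.5]); return r.x,r.fun,P(r.x,(0,0,.113))
E
python3 - <<'E'
from fit import *
hsv=cv2.cvtColor(im,cv2.COLOR_BGR2HSV).astype(float)
g=im.astype(float)
ex=g[:,:,1]-g[:,:,2]  # green minus red
print(ex[242,166],ex[225,150])
m=np.clip((ex-ex[225,150])/(np.median(ex[236:247,168:181])-ex[225,150]),0,1).astype(np.float32)
off=(155,222,195,262); m2=np.clip(m,0,1)
print("block",*boxfit(m2,ray("top",[173.7,241],.023)[0],.0205,.0205,.023,off=off),"ring",ray("top",[[173.75,240.95]],.023))
v=np.clip((hsv[:,:,2]-85)/(235-85),0,1).astype(np.float32)
for (a,b) in [(0,0)]:
  vm=v.copy(); vm=cv2.morphologyEx(vm,cv2.MORPH_CLOSE,np.ones((7,7)))
  print("plate",*boxfit(vm,ray("top",[319,209],.014)[0],.052,.052,.014,off=(285,175,355,243)))
pins=np.array([[462,135],[487,110],[572,110],[597,134],[462,218],[488,244],[574,242],[598,216]])
uv=np.c_[290+(pins[:,0]-340+.5)*60/392-.5,182+(pins[:,1]+.5)*52/340-.5]
P=ray("top",uv,.022);print("pins ctr",P.mean(0));print(P)
print("gauge",*gaugefit())
E
```

```text
23.0 -1.0
block [ 0.4396  0.3469 -0.0244] 0.2872941195964813 ring [[0.4391 0.3458 0.023 ]]
plate [0.5306 0.003  0.0395] 0.17468692362308502
pins ctr [0.5279 0.0032 0.022 ]
[[ 0.5428  0.0288  0.022 ]
 [ 0.5526  0.0197  0.022 ]
 [ 0.5535 -0.0119  0.022 ]
 [ 0.5446 -0.0214  0.022 ]
 [ 0.5113  0.028   0.022 ]
 [ 0.5018  0.0182  0.022 ]
 [ 0.5034 -0.0136  0.022 ]
 [ 0.5135 -0.0224  0.022 ]]
gauge [ 0.4925 -0.2863 -0.4828] [-0.0287  0.5765  0.4308  0.1119 -0.5467 -1.2496 -0.1164 -0.2892 -0.2444
  0.7136] [ 0.5348 -0.3084  0.1264]
```

```bash
cat >> h.py <<'E'
from scipy.spatial.transform import Rotation as Ro
def go(t,R=None,yaw=None,show=True):
    s=bot.read_state(); A=np.array(s["tcp_rot"]); p=np.array(s["position"])
    if yaw is not None: c,q=np.cos(yaw),np.sin(yaw); R=np.array([[-c,-q,0],[-q,c,0],[0,0,-1]])
    d=A.T@(np.array(t)-p)*1000; r=Ro.from_matrix(A.T@R).as_rotvec()
    if show: print("xyz",d.round(1),"rot",r.round(3),"n",np.linalg.norm(d).round(),np.degrees(np.linalg.norm(r)).round(1))
    return d,r
E
python3 - <<'E'
from fit import *
g=im.astype(float)[:,:,1]
for nm,off,x0,h,H in [("block",(155,222,195,262),ray("top",[173.7,241],.023)[0],.0205,.023),("plate",(285,175,355,243),ray("top",[319,209],.014)[0],.052,.014)]:
    u0,v0,u1,v1=off; sub=g[v0:v1,u0:u1]; lo=np.median(np.r_[sub[:3].ravel(),sub[-3:].ravel()]); hi=np.percentile(sub,95 if nm=="plate" else 90)
    big=np.zeros_like(g,np.float32); k=((sub-lo)/(hi-lo))
    S=8; K=cv2.resize(k,None,fx=S,fy=S,interpolation=cv2.INTER_CUBIC)>.5
    K=cv2.morphologyEx(K.astype(np.uint8),cv2.MORPH_CLOSE,np.ones((41,41)))
    cs=max(cv2.findContours(K,0,2)[0],key=cv2.contourArea); r=cv2.minAreaRect(cs); print(nm,lo,hi,r)
    c=(cv2.boxPoints(r)+.5)/S-.5+[u0,v0]; W=ray("top",c,H); print(W[:,:2],W.mean(0), np.linalg.norm(W-np.roll(W,1,0),axis=1))
h=np.array([[414,67],[639,67],[419,287],[644,287]]); uv=np.c_[290+(h[:,0]-340+.5)*60/392-.5,182+(h[:,1]+.5)*52/340-.5]; print("holes",ray("top",uv,.014).mean(0))
go([.4393,.3462,.12],yaw=0)
E
```

```text
block 70.0 193.10000000000014 ((153.17669677734375, 156.62847900390625), (143.36984252929688, 133.6348419189453), 0.6585432291030884)
[[0.4184 0.3657]
 [0.4584 0.3681]
 [0.4591 0.3258]
 [0.419  0.3237]] [0.4387 0.3458 0.023 ] [0.0421 0.0401 0.0423 0.0402]
plate 85.0 235.0 ((274.0, 274.0), (334.0, 344.0), 90.0)
[[ 0.5798  0.0565]
 [ 0.583  -0.0493]
 [ 0.4786 -0.0508]
 [ 0.4758  0.0536]] [0.5293 0.0025 0.014 ] [0.1041 0.1058 0.1044 0.1044]
holes [0.5296 0.0033 0.014 ]
xyz [-341.1 -181.1  110.1] rot [-0.001 -0.    -0.248] n 402.0 14.2
```

```bash
python3 -m handwheel '[{"xyz":[-60,-32,19],"delta_rot":[0,0,-0.1],"hand":-1},{"xyz":[-110,-58,35],"delta_rot":[0,0,-0.2],"hand":-1},{"xyz":[-160,-85,52],"delta_rot":[0,0,-0.25],"hand":-1},{"xyz":[-205,-109,66],"delta_rot":[0,0,-0.25],"hand":-1},{"xyz":[-255,-135,82],"delta_rot":[0,0,-0.25],"hand":-1}]'; python3 -c "
from h import *
go([.439,.346,.12],yaw=.02)"
```

```text
time_s: 0.82
position: [0.3685, 0.4114, 0.1482]
tcp_rot: [[-1.0, -0.003, 0.0], [-0.003, 1.0, 0.0], [-0.0, 0.0, -1.0]]
force: [0.7, 1.3, -0.1]
opening: 0.999
grasp_force: 0.0
xyz [-70.3 -65.6  28.2] rot [ 0.     0.    -0.017] n 100.0 1.0
```

```bash
python3 -m handwheel '[{"xyz":[-35,-33,14],"delta_rot":[0,0,-0.017],"hand":-1},{"xyz":[-70,-65.5,28],"delta_rot":[0,0,-0.017],"hand":-1},{"xyz":[-70,-65.5,60],"delta_rot":[0,0,-0.017],"hand":-1},{"xyz":[-70,-65.5,70],"delta_rot":[0,0,-0.017],"hand":-1},{"xyz":[-70,-65.5,70],"delta_rot":[0,0,-0.017],"hand":-1}]'
python3 - <<'E'
from h import *
go([.439,.346,.012],yaw=.02)
snap("scene","s1.png",(140,250,260,370),5)
E
```

```text
time_s: 1.45
position: [0.4366, 0.3472, 0.078]
tcp_rot: [[-1.0, -0.02, -0.002], [-0.02, 1.0, -0.001], [0.002, -0.001, -1.0]]
force: [0.9, 0.2, 0.2]
opening: 0.998
grasp_force: 0.0
xyz [-2.5 -1.2 66. ] rot [-0.001 -0.002 -0.   ] n 66.0 0.1
```

View pics/s1.png

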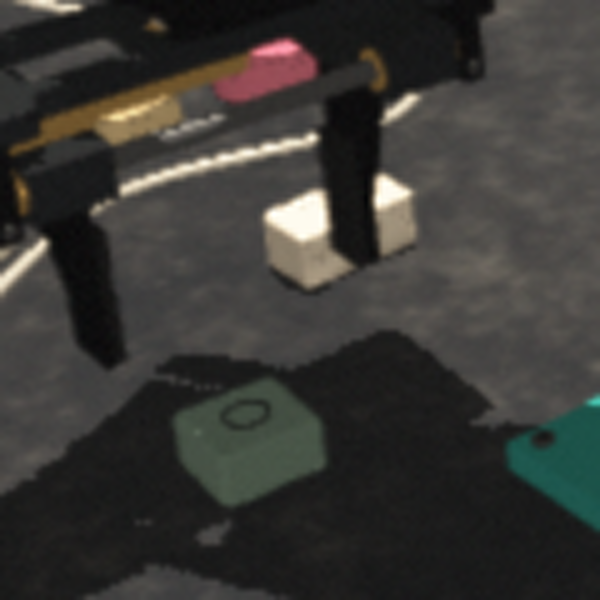

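The fingers straddle the block, with fingertips at crop (115,362) and (360,255) and the ring at (246,413), full-frame px (188.8,332.2). I'll cross-check the position from this view.

```bash
python3 - <<'E'
from h import *
print(ray("scene",[188.8,332.2],.023), proj("scene",[[.4366,.3472-.05,.07],[.4366,.3472+.05,.07]]))
E
python3 -m handwheel '[{"xyz":[-2.5,-1,30],"delta_rot":[0,0,0],"hand":-1},{"xyz":[-2.5,-1,58],"delta_rot":[0,0,0],"hand":-1},{"xyz":[-2.5,-1,66],"delta_rot":[0,0,0],"hand":-1},{"xyz":[-2.5,-1,66],"delta_rot":[0,0,0],"hand":-1},{"xyz":[-2.5,-1,66],"delta_rot":[0,0,0],"hand":-1}]'; python3 -c "
from h import *
go([.439,.346,.012],yaw=.02)"
```

```text
[[0.43850054 0.34640502 0.023     ]] [[211.24528062 300.1567878 ]
 [158.10225486 320.40991941]]
time_s: 2.12
position: [0.4407, 0.3468, 0.0138]
tcp_rot: [[-1.0, -0.02, 0.002], [-0.02, 1.0, 0.001], [-0.002, 0.001, -1.0]]
force: [0.5, 0.0, 0.8]
opening: 1.0
grasp_force: 0.0
xyz [ 1.7 -0.8  1.8] rot [ 0.001  0.002 -0.   ] n 3.0 0.1
```

```bash
python3 -m handwheel '[{"xyz":[1.5,-0.5,1],"delta_rot":[0,0,0],"hand":0},{"xyz":[1.5,-0.5,1],"delta_rot":[0,0,0],"hand":1},{"xyz":[1.5,-0.5,1],"delta_rot":[0,0,0],"hand":1},{"xyz":[1.5,-0.5,1],"delta_rot":[0,0,0],"hand":1},{"xyz":[1.5,-0.5,1],"delta_rot":[0,0,0],"hand":1}]';  python3 -m handwheel '[{"xyz":[0,0,0],"delta_rot":[0,0,0],"hand":1},{"xyz":[0,0,-20],"delta_rot":[0,0,0],"hand":1},{"xyz":[0,0,-60],"delta_rot":[0,0,0],"hand":1},{"xyz":[0,0,-80],"delta_rot":[0,0,0],"hand":1},{"xyz":[0,0,-80],"delta_rot":[0,0,0],"hand":1}]';python3 -c "
from h import *
go([.5294,.003,.09],yaw=.03)"
```

```text
time_s: 2.75
position: [0.4386, 0.3456, 0.0115]
tcp_rot: [[-1.0, -0.019, 0.0], [-0.019, 1.0, 0.0], [-0.0, 0.0, -1.0]]
force: [-0.4, -0.1, 0.1]
opening: 0.517
grasp_force: 0.0
time_s: 3.38
position: [0.4395, 0.3462, 0.0929]
tcp_rot: [[-1.0, -0.019, 0.003], [-0.019, 1.0, 0.002], [-0.003, 0.002, -1.0]]
force: [-0.6, 0.6, -0.4]
opening: 0.468
grasp_force: 29.9
xyz [ -83.2 -344.8    2.7] rot [ 0.002  0.003 -0.011] n 355.0 0.6
```

```bash
python3 -m handwheel '[{"xyz":[-12,-50,0],"delta_rot":[0,0,-0.01],"hand":1},{"xyz":[-24,-100,0],"delta_rot":[0,0,-0.01],"hand":1},{"xyz":[-36,-150,0],"delta_rot":[0,0,-0.01],"hand":1},{"xyz":[-48,-200,0],"delta_rot":[0,0,-0.01],"hand":1},{"xyz":[-60,-250,0],"delta_rot":[0,0,-0.01],"hand":1}]';python3 -m handwheel '[{"xyz":[-12,-47,0],"delta_rot":[0,0,0],"hand":1},{"xyz":[-23,-95,0],"delta_rot":[0,0,0],"hand":1},{"xyz":[-23,-95,20],"delta_rot":[0,0,0],"hand":1},{"xyz":[-23,-95,20],"delta_rot":[0,0,0],"hand":1},{"xyz":[-23,-95,20],"delta_rot":[0,0,0],"hand":1}]';python3 -c "
from h import *
go([.5294,.003,.06],yaw=.03);print(bot.read_state()['position'])
snap('scene','s2.png',(240,210,360,310),5)
for z in (.053,):
  s=bot.read_state();p=s['position'];print(proj('scene',[[p[0],p[1],p[2]+.011],[p[0],p[1],.014]]))"
```

```text
time_s: 4.0
position: [0.5028, 0.0952, 0.0902]
tcp_rot: [[-1.0, -0.029, -0.002], [-0.029, 1.0, 0.0], [0.002, 0.0, -1.0]]
force: [1.2, -0.5, -0.5]
opening: 0.464
grasp_force: 30.0
time_s: 4.62
position: [0.5283, 0.0031, 0.071]
tcp_rot: [[-1.0, -0.03, -0.002], [-0.03, 1.0, 0.0], [0.002, 0.0, -1.0]]
force: [0.2, -0.1, -0.3]
opening: 0.466
grasp_force: 29.9
xyz [-1.1 -0.2 11. ] rot [ 0.    -0.002 -0.   ] n 11.0 0.1
[0.52831732 0.00314286 0.07101503]
[[305.02560681 236.92509038]
 [305.82022092 263.86644387]]
```

View pics/s2.png

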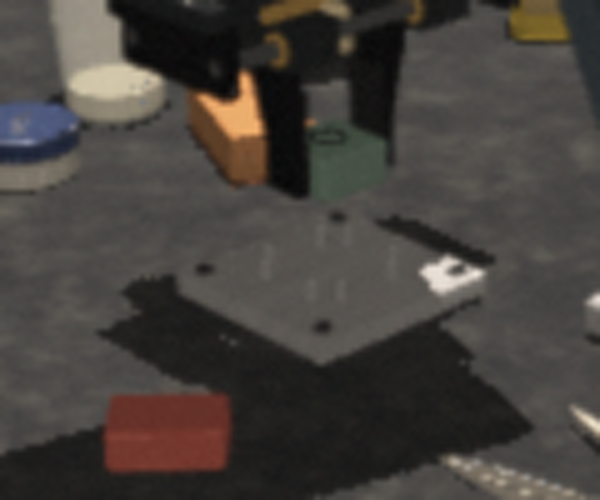

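The block is held level over the plate: ring at crop (331,137), plate corner holes at (204,269), (337,217), (457,270) and (322,327). I'll compare block and plate within this view.

Run:
```python
from h import *
f=lambda c:np.array(c)/5.+[239.6,209.6]
W=ray("scene",f([[204,269],[337,217],[457,270],[322,327]]),.014); print(W,W.mean(0))
print(ray("scene",f([331,137]),.071+.011))
go([.5294,.003,.033],yaw=.03)
```

```text
[[ 0.57139468  0.04577222  0.014     ]
 [ 0.57457258 -0.03810236  0.014     ]
 [ 0.48971067 -0.04112095  0.014     ]
 [ 0.4870377   0.04272164  0.014     ]] [0.53067891 0.00231764 0.014     ]
[[0.52798725 0.00158823 0.082     ]]
xyz [-0.7 -0.3 38.4] rot [ 0.    -0.001  0.   ] n 38.0 0.0
```

```bash
python3 -m handwheel '[{"xyz":[-1.5,0,18],"delta_rot":[0,0,-0.003],"hand":1},{"xyz":[-1.5,0,34],"delta_rot":[0,0,-0.003],"hand":1},{"xyz":[-1.5,0,39],"delta_rot":[0,0,-0.003],"hand":1},{"xyz":[-1.5,0,43],"delta_rot":[0,0,-0.003],"hand":1},{"xyz":[-1.5,0,43],"delta_rot":[0,0,-0.003],"hand":1}]';python3 -c "
from h import *
go([.530,.0032,.026],yaw=.033)"
```

```text
time_s: 5.3
position: [0.5305, 0.0026, 0.0283]
tcp_rot: [[-0.999, -0.032, -0.0], [-0.032, 0.999, 0.0], [0.0, 0.0, -1.0]]
force: [0.1, -0.7, 0.1]
opening: 0.465
grasp_force: 29.9
xyz [0.5 0.6 2.3] rot [ 0.    -0.    -0.001] n 2.0 0.1
```

```bash
python3 -m handwheel '[{"xyz":[0.3,0.4,1],"delta_rot":[0,0,0],"hand":1},{"xyz":[0.3,0.4,2],"delta_rot":[0,0,0],"hand":1},{"xyz":[0.3,0.4,2],"delta_rot":[0,0,0],"hand":1},{"xyz":[0.3,0.4,2],"delta_rot":[0,0,0],"hand":1},{"xyz":[0.3,0.4,2],"delta_rot":[0,0,0],"hand":1}]'; python3 -m handwheel '[{"xyz":[0,0,0],"delta_rot":[0,0,0],"hand":0.0},{"xyz":[0,0,0],"delta_rot":[0,0,0],"hand":-0.2},{"xyz":[0,0,0],"delta_rot":[0,0,0],"hand":-0.5},{"xyz":[0,0,0],"delta_rot":[0,0,0],"hand":-0.8},{"xyz":[0,0,0],"delta_rot":[0,0,0],"hand":-1}]';python3 -m handwheel '[{"xyz":[0,0,-15],"delta_rot":[0,0,0],"hand":-1},{"xyz":[0,0,-60],"delta_rot":[0,0,0],"hand":-1},{"xyz":[0,0,-120],"delta_rot":[0,0,0],"hand":-1},{"xyz":[0,0,-180],"delta_rot":[0,0,0],"hand":-1},{"xyz":[0,60,-210],"delta_rot":[0,0,0],"hand":-1}]'
python3 -c "
from h import *
snap('scene','s3.png',(260,230,350,300),6)"
```

```text
time_s: 5.92
position: [0.5303, 0.003, 0.0266]
tcp_rot: [[-0.999, -0.032, 0.0], [-0.032, 0.999, -0.0], [-0.0, -0.0, -1.0]]
force: [0.6, 0.1, -1.2]
opening: 0.466
grasp_force: 29.9
time_s: 6.55
position: [0.5303, 0.003, 0.0265]
tcp_rot: [[-0.999, -0.032, -0.0], [-0.032, 0.999, 0.0], [0.0, 0.0, -1.0]]
force: [-0.1, 0.0, -0.2]
opening: 0.859
grasp_force: 0.0
time_s: 7.18
position: [0.5313, 0.0566, 0.2395]
tcp_rot: [[-1.0, -0.026, 0.009], [-0.026, 1.0, -0.002], [-0.009, -0.002, -1.0]]
force: [0.8, 0.9, -0.1]
opening: 1.002
grasp_force: 0.0
```

View pics/s3.png

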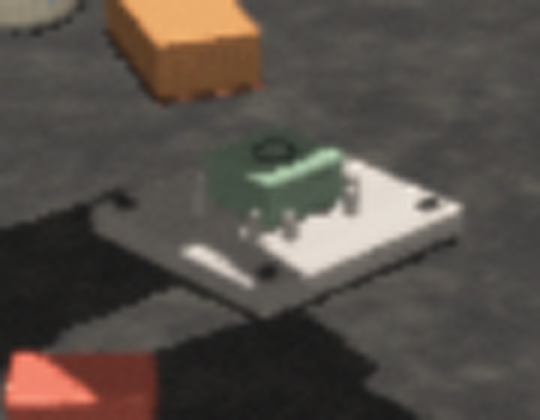

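The block sits between the pins, ring at crop (273,152). Now the gauge pregrasp.

```bash
cat >> h.py <<'E'
def gz(a,yaw=-.483):
    c,s=np.cos(yaw),np.sin(yaw); return np.array([np.sin(a)*c,np.sin(a)*s,np.cos(a)])
def Rg(a,yaw=-.483):
    z=-gz(a,yaw); y=np.array([-np.sin(yaw),np.cos(yaw),0]); return np.c_[np.cross(y,z),y,z]
def axp(d,tip=(.4925,-.2863,.024),a=.4363): return np.array(tip)+d*gz(a)
E
python3 - <<'E'
from h import *
print(ray("scene",[305.1,254.9],.037))
go(axp(.19)+[0,0,.02],R=Rg(.4363)); print(axp(.19))
E
```

```text
[[0.52967971 0.00385952 0.037     ]]
xyz [ -20.5 -389.4   24.3] rot [-0.105  0.437  0.508] n 391.0 38.9
[ 0.56360696 -0.32359062  0.19620107]
```

```bash
python3 -m handwheel '[{"xyz":[0,-50,0],"delta_rot":[-0.013,0.055,0.064],"hand":-1},{"xyz":[0,-100,0],"delta_rot":[-0.026,0.11,0.128],"hand":-1},{"xyz":[-5,-150,0],"delta_rot":[-0.04,0.165,0.19],"hand":-1},{"xyz":[-10,-200,0],"delta_rot":[-0.053,0.22,0.254],"hand":-1},{"xyz":[-15,-250,0],"delta_rot":[-0.066,0.275,0.318],"hand":-1}]';python3 -c "
from h import *
go(axp(.19)+[0,0,.02],R=Rg(.4363))"
```

```text
time_s: 7.85
position: [0.5513, -0.1919, 0.2354]
tcp_rot: [[-0.921, 0.288, -0.261], [0.272, 0.957, 0.1], [0.278, 0.021, -0.96]]
force: [1.2, -0.5, -0.7]
opening: 1.004
grasp_force: 0.0
xyz [ -52.4 -123.     2.1] rot [-0.047  0.152  0.186] n 134.0 14.0
```

```bash
python3 -m handwheel '[{"xyz":[-17,-41,0],"delta_rot":[-0.016,0.05,0.062],"hand":-1},{"xyz":[-35,-82,1],"delta_rot":[-0.031,0.1,0.124],"hand":-1},{"xyz":[-52,-123,2],"delta_rot":[-0.047,0.152,0.186],"hand":-0.4},{"xyz":[-52,-123,2],"delta_rot":[-0.047,0.152,0.186],"hand":-0.2},{"xyz":[-52,-123,2],"delta_rot":[-0.047,0.152,0.186],"hand":-0.2}]';python3 -c "
from h import *
go(axp(.145),R=Rg(.4363))
s=bot.read_state();p=np.array(s['position']);R=np.array(s['tcp_rot']);print(p,s['opening']);print(proj('scene',[p+R[:,2]*.008,axp(.139),axp(.113)]),proj('top',[p+R[:,2]*.008,axp(.139)]))
snap('scene','s4.png',(350,160,450,250),6)"
```

```text
time_s: 8.48
position: [0.5633, -0.3216, 0.2157]
tcp_rot: [[-0.804, 0.463, -0.374], [0.419, 0.886, 0.196], [0.423, 0.001, -0.906]]
force: [-0.0, -0.3, 0.6]
opening: 0.746
grasp_force: 0.0
xyz [-9.4 -1.7 62.1] rot [-0.     0.     0.002] n 63.0 0.1
[ 0.56326346 -0.32155541  0.21569016] 0.7461092338546309
[[390.94127857 157.55766226]
 [392.91620085 180.65453588]
 [394.04783435 190.34670563]] [[477.70415501 178.01873254]
 [465.39886047 192.38959106]]
```

View pics/s4.png

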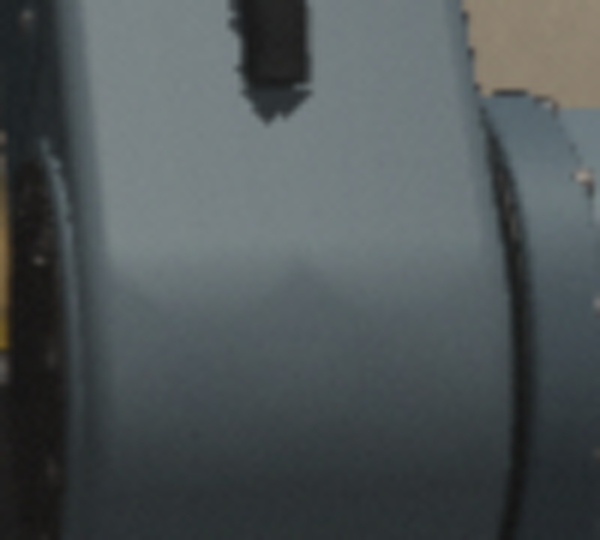

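The forearm blocks this view, so I'll approach on the fitted pose and watch the force.

```bash
python3 -m handwheel '[{"xyz":[-9.5,-1.5,20],"delta_rot":[0,0,0],"hand":-0.2},{"xyz":[-9.5,-1.5,50],"delta_rot":[0,0,0],"hand":-0.2},{"xyz":[-9.5,-1.5,62],"delta_rot":[0,0,0],"hand":-0.2},{"xyz":[-9.5,-1.5,62],"delta_rot":[0,0,0],"hand":-0.2},{"xyz":[-9.5,-1.5,62],"delta_rot":[0,0,0],"hand":-0.2}]';python3 -c "
from h import *
go(axp(.106),R=Rg(.4363))"
```

```text
time_s: 9.15
position: [0.5484, -0.3156, 0.1568]
tcp_rot: [[-0.805, 0.462, -0.372], [0.42, 0.887, 0.193], [0.419, -0.001, -0.908]]
force: [0.3, 0.9, -0.4]
opening: 0.598
grasp_force: 0.0
xyz [ 1.3  0.1 41. ] rot [-0.002  0.004  0.002] n 41.0 0.3
```

```bash
python3 -m handwheel '[{"xyz":[1,0,12],"delta_rot":[0,0,0],"hand":-0.2},{"xyz":[1,0,24],"delta_rot":[0,0,0],"hand":-0.2},{"xyz":[1,0,34],"delta_rot":[0,0,0],"hand":-0.2},{"xyz":[1,0,40],"delta_rot":[0,0,0],"hand":-0.2},{"xyz":[1,0,40],"delta_rot":[0,0,0],"hand":-0.2}]';python3 -c "
from h import *
go(axp(.106),R=Rg(.4363));snap('top','s5.png',(390,150,510,250),5)"
```

```text
time_s: 9.78
position: [0.5312, -0.3069, 0.1189]
tcp_rot: [[-0.803, 0.463, -0.375], [0.42, 0.886, 0.196], [0.423, 0.0, -0.906]]
force: [0.5, 0.2, 0.4]
opening: 0.6
grasp_force: 0.0
xyz [-0.3  0.3 -1.5] rot [-0.001 -0.     0.001] n 2.0 0.1
```

View pics/s5.png

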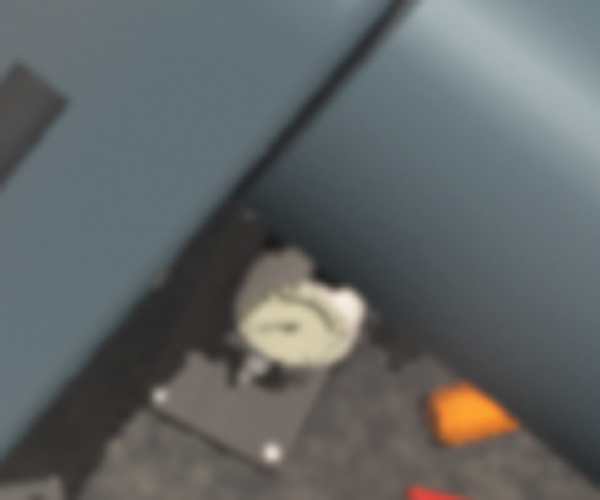

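The dial is undisturbed at crop (292,328); the grip is hidden under the wrist. No contact force so far, so I'll close.

```bash
python3 -m handwheel '[{"xyz":[0,0,0],"delta_rot":[0,0,0],"hand":0.3},{"xyz":[0,0,0],"delta_rot":[0,0,0],"hand":1},{"xyz":[0,0,0],"delta_rot":[0,0,0],"hand":1},{"xyz":[0,0,0],"delta_rot":[0,0,0],"hand":1},{"xyz":[0,0,0],"delta_rot":[0,0,0],"hand":1}]';python3 -m handwheel '[{"xyz":[0,0,0],"delta_rot":[0,0,0],"hand":1},{"xyz":[0,0,0],"delta_rot":[0,0,0],"hand":1},{"xyz":[0,0,-5],"delta_rot":[0,0,0],"hand":1},{"xyz":[0,0,-10],"delta_rot":[0,0,0],"hand":1},{"xyz":[0,0,-10],"delta_rot":[0,0,0],"hand":1}]'
```

```text
time_s: 10.45
position: [0.5318, -0.307, 0.1196]
tcp_rot: [[-0.804, 0.463, -0.374], [0.42, 0.886, 0.195], [0.422, 0.0, -0.907]]
force: [0.1, 0.7, 0.8]
opening: 0.182
grasp_force: 30.0
time_s: 11.08
position: [0.5355, -0.3093, 0.129]
tcp_rot: [[-0.804, 0.463, -0.374], [0.42, 0.886, 0.195], [0.421, -0.001, -0.907]]
force: [-0.2, -0.5, -1.2]
opening: 0.185
grasp_force: 30.0
```

```bash
python3 -m handwheel '[{"xyz":[0,0,-20],"delta_rot":[0,0,0],"hand":1},{"xyz":[0,0,-45],"delta_rot":[0,0,0],"hand":1},{"xyz":[0,0,-75],"delta_rot":[0,0,0],"hand":1},{"xyz":[0,0,-105],"delta_rot":[0,0,0],"hand":1},{"xyz":[0,0,-115],"delta_rot":[0,0,0],"hand":1}]';python3 -c "
from h import *
go([.5298,.0034,.24],R=Rg(0));go([.55,-.29,.24],R=Rg(0))"
```

```text
time_s: 11.7
position: [0.5796, -0.3324, 0.2345]
tcp_rot: [[-0.805, 0.463, -0.371], [0.421, 0.886, 0.193], [0.418, -0.001, -0.909]]
force: [-0.1, -0.7, -1.2]
opening: 0.183
grasp_force: 30.0
xyz [183.7 274.6  78.1] rot [-0.001 -0.431  0.001] n 340.0 24.7
xyz [44.  23.9 14.2] rot [-0.001 -0.431  0.001] n 52.0 24.7
```

```bash
python3 -m handwheel '[{"xyz":[10,6,3],"delta_rot":[0,-0.1,0],"hand":1},{"xyz":[22,12,7],"delta_rot":[0,-0.22,0],"hand":1},{"xyz":[33,18,11],"delta_rot":[0,-0.33,0],"hand":1},{"xyz":[44,24,14],"delta_rot":[0,-0.431,0],"hand":1},{"xyz":[44,24,14],"delta_rot":[0,-0.431,0],"hand":1}]';python3 -c "
from h import *
go([.5298,.0034,.20],R=Rg(0))"
```

```text
time_s: 12.32
position: [0.546, -0.2865, 0.2383]
tcp_rot: [[-0.886, 0.463, -0.008], [0.463, 0.887, 0.005], [0.009, 0.001, -1.0]]
force: [-0.3, -1.3, -2.1]
opening: 0.181
grasp_force: 30.0
xyz [148.2 249.5  39.8] rot [ 0.001 -0.009  0.002] n 293.0 0.6
```

```bash
python3 -m handwheel '[{"xyz":[24,40,0],"delta_rot":[0,-0.009,0],"hand":1},{"xyz":[48,80,0],"delta_rot":[0,-0.009,0],"hand":1},{"xyz":[72,120,10],"delta_rot":[0,-0.009,0],"hand":1},{"xyz":[96,160,20],"delta_rot":[0,-0.009,0],"hand":1},{"xyz":[120,200,30],"delta_rot":[0,-0.009,0],"hand":1}]';python3 -m handwheel '[{"xyz":[14,25,5],"delta_rot":[0,0,0],"hand":1},{"xyz":[28,49.5,10],"delta_rot":[0,0,0],"hand":1},{"xyz":[28,49.5,10],"delta_rot":[0,0,0],"hand":1},{"xyz":[28,49.5,10],"delta_rot":[0,0,0],"hand":1},{"xyz":[28,49.5,10],"delta_rot":[0,0,0],"hand":1}]';python3 -c "
from h import *
go([.5298,.0034,.165],R=Rg(0))"
```

```text
time_s: 12.95
position: [0.5362, -0.0555, 0.2085]
tcp_rot: [[-0.886, 0.464, 0.003], [0.464, 0.886, -0.003], [-0.004, -0.001, -1.0]]
force: [0.9, -0.5, -2.3]
opening: 0.182
grasp_force: 30.0
time_s: 13.58
position: [0.5339, -0.0006, 0.1991]
tcp_rot: [[-0.886, 0.464, 0.004], [0.464, 0.886, -0.003], [-0.005, -0.0, -1.0]]
force: [-0.2, 0.2, -1.7]
opening: 0.179
grasp_force: 30.0
xyz [ 5.7  1.6 34.1] rot [-0.     0.005  0.   ] n 35.0 0.3
```

```bash
python3 -m handwheel '[{"xyz":[5.5,1.5,15],"delta_rot":[0,0.005,0],"hand":1},{"xyz":[5.5,1.5,30],"delta_rot":[0,0.005,0],"hand":1},{"xyz":[5.5,1.5,40],"delta_rot":[0,0.005,0],"hand":1},{"xyz":[5.5,1.5,40],"delta_rot":[0,0.005,0],"hand":1},{"xyz":[5.5,1.5,40],"delta_rot":[0,0.005,0],"hand":1}]';python3 -c "
from h import *
go([.5298,.0034,.15],R=Rg(0));p=bot.read_state()['position'];print(p,proj('scene',[p-[0,0,.1075],[.5298,.0034,.037]]))
snap('scene','s6.png',(265,190,345,270),7)"
```

```text
time_s: 14.2
position: [0.5294, 0.0043, 0.159]
tcp_rot: [[-0.886, 0.463, -0.0], [0.463, 0.886, -0.0], [-0.0, -0.0, -1.0]]
force: [0.2, -0.1, -2.0]
opening: 0.183
grasp_force: 30.0
xyz [-0.7 -0.6  9. ] rot [-0.     0.     0.002] n 9.0 0.1
[0.52944246 0.00432    0.15903395] [[304.84040613 249.28171771]
 [305.21995197 254.82837953]]
```

View pics/s6.png

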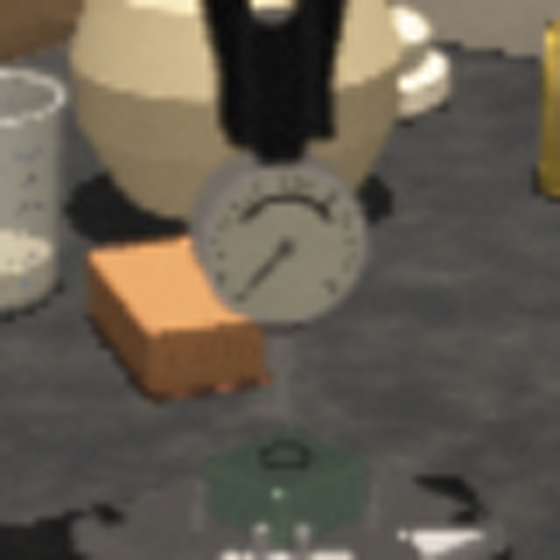

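Tip at crop (285,415), ring at (286,455): the tip is over the ring, needle at zero. Now I'll lower gently and average the force.

```bash
cat >> h.py <<'E'
def favg(n=12):
    F=[];P=[]
    for _ in range(n):
        vision.capture("scene"); s=bot.read_state(); F.append(s["force"]); P.append(s["position"])
    print("F",np.mean(F,0).round(2),"P",np.mean(P,0).round(4))
E
python3 -c "
from h import *
favg()"
python3 -m handwheel '[{"xyz":[0,0,4],"delta_rot":[0,0,0],"hand":1},{"xyz":[0,0,8],"delta_rot":[0,0,0],"hand":1},{"xyz":[0,0,12],"delta_rot":[0,0,0],"hand":1},{"xyz":[0,0,15],"delta_rot":[0,0,0],"hand":1},{"xyz":[0,0,17],"delta_rot":[0,0,0],"hand":1}]';python3 -c "
from h import *
favg()"
```

```text
F [-0.06  0.03 -1.48] P [0.5293 0.0044 0.1593]
time_s: 15.48
position: [0.5291, 0.0044, 0.1417]
tcp_rot: [[-0.886, 0.463, -0.001], [0.463, 0.886, -0.0], [0.001, -0.0, -1.0]]
force: [-0.0, 0.0, -0.9]
opening: 0.18
grasp_force: 30.0
F [-0.  -0.1 -1.6] P [0.5292 0.0044 0.142 ]
```

```bash
python3 -m handwheel '[{"xyz":[0,0,0.5],"delta_rot":[0,0,0],"hand":1},{"xyz":[0,0,1],"delta_rot":[0,0,0],"hand":1},{"xyz":[0,0,2],"delta_rot":[0,0,0],"hand":1},{"xyz":[0,0,3],"delta_rot":[0,0,0],"hand":1},{"xyz":[0,0,3],"delta_rot":[0,0,0],"hand":1}]';python3 -c "
from h import *
favg()"
```

```text
time_s: 16.7
position: [0.5292, 0.0044, 0.139]
tcp_rot: [[-0.886, 0.463, -0.0], [0.463, 0.886, -0.0], [0.0, -0.0, -1.0]]
force: [-1.0, -0.2, 0.6]
opening: 0.183
grasp_force: 30.0
F [-0.19  0.41  0.79] P [0.5292 0.0044 0.1391]
```

```bash
python3 -m handwheel '[{"xyz":[0,0,0.5],"delta_rot":[0,0,0],"hand":1},{"xyz":[0,0,1],"delta_rot":[0,0,0],"hand":1},{"xyz":[0,0,2],"delta_rot":[0,0,0],"hand":1},{"xyz":[0,0,3],"delta_rot":[0,0,0],"hand":1},{"xyz":[0,0,3],"delta_rot":[0,0,0],"hand":1}]';python3 -c "
from h import *
favg(16)
snap('scene','s7.png',(265,190,345,270),7)"
```

```text
time_s: 17.92
position: [0.5292, 0.0044, 0.136]
tcp_rot: [[-0.886, 0.463, -0.0], [0.463, 0.886, -0.0], [0.0, -0.0, -1.0]]
force: [-0.1, 0.5, 1.8]
opening: 0.182
grasp_force: 30.0
F [-0.22  0.08  1.86] P [0.5292 0.0044 0.136 ]
```

View pics/s7.png

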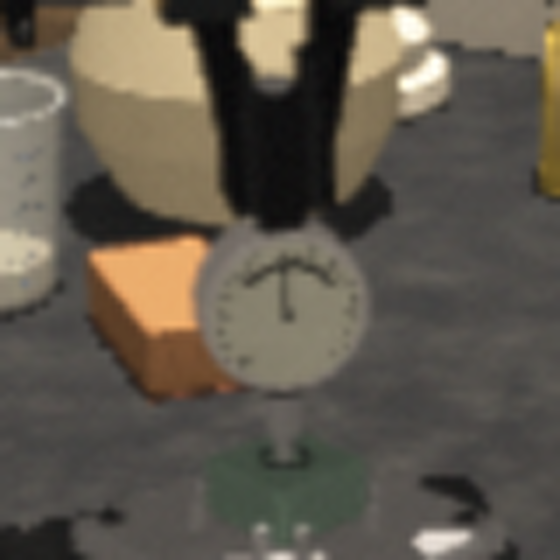

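The needle points straight up in the middle of the arc (crop 287,265). The tip is inside the ring (285,455), the block lies flat and the push is about 3.4 N. Handing in.

```bash
python3 -c "
from rig import workorder
print(workorder.hand_in())"
```

```text
the job is handed in; nothing more can be done
None
```

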